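# Swing the transport case's lid over and press it shut

## Task

The lid of the grey transport case is leaning open. Push it from behind past upright and let go, so that its own weight swings it down onto the lead pot standing proud inside; then press the front of the lid down with the fingertips until the pot has sunk into its tight seat and the lid is fully shut, keep it pressed home for a second with about 18 N (never over 25 N) to bed the seal, and take the hand away. Do not touch the pot itself, and leave everything else on the bench where it is.

Things in the scene. Friction and masses are not known exactly. Their poses are not given: they have to be found in the camera images.
- case: Grey plastic transport case, fixed, open on top: 170 mm deep (its x), 220 mm wide (its y), rim 110 mm above its origin, the centre of its underside, which a black plinth holds 0 to 35 mm above the bench (varies). Its front (two latches, which play no part) faces its own -x, roughly to the robot; the hinge runs along y on the far (+x) top rim.
- lid (a joint): Lid angle, rad: 0 = shut flush on the rim (hard stop), 1.57 = upright, 1.7 to 1.9 = leaning open, away from the robot; stop at 1.9. Stiff damped hinge (0.17 N m friction) holds the lid near upright: push it 0.2 to 0.45 rad past upright, towards shut, before its weight takes it down by itself (about 1 s). It lands on the pot and stops ajar, at about 0.05 to 0.15 rad.
- lid_hinge (a point): Middle of the hinge line, on the lid's underside, 110 mm above the case's underside. Its x axis lies in the lid pointing from the free edge to the hinge, y along the hinge, z out of the lid's outer face (up when shut).
- lid_edge (a point): Middle of the lid's free edge on its outer face. The lid is a grey slab, 170 mm from hinge to free edge, 220 mm wide, 14 mm thick, about 0.7 kg (varies by a quarter); axes as lid_hinge. With the lid leaning open the outer face looks away from the robot.
- lid_press (a point): Point on the flat front band of the lid's outer face, 150 mm from the hinge line: a good place to press. The band is 65 mm deep from the free edge; behind it are three ribs 4 mm high. When shut its top is 124 mm above the case's underside, 14 mm above lid_hinge.
- pot: Grey lead pot upright in the case's round cradle: 46 mm dia, 75 mm tall, domed, 0.5 kg; origin under its centre. It stands 7 to 12 mm proud of the rim on a tight seat that yields downward under about 24 N in all (lid's weight included) and stays where pushed. Pressing at lid_press takes about 6 to 10 N to sink it; once the lid is flush the force rises by 10 to 20 N per mm.
- saline: Bystander: white saline bottle, 52 mm dia, 130 mm tall, beside the case; origin at the centre of its underside.
- spare_pot: Bystander: spare lead pot like the one in the case, standing on the bench beside the case; origin at the centre of its underside.
- tape: Bystander: roll of paper tape lying flat, 80 mm dia, 24 mm high, near the case; origin at the centre of its underside.
- basket: Bystander: open white basket, 160 x 220 x 80 mm; origin at the centre of its underside.
- tongs: Bystander: steel tongs lying flat, 215 mm long; origin at the centre of its underside.
- wipes: Bystander: white jar of wipes, 90 mm dia, 120 mm tall; origin at the centre of its underside.
- syringe_shield: Bystander: dark steel syringe shield lying, 28 mm dia, 100 mm long; origin at the centre of its underside.
There are look-alikes about, which are no part of the job. Leave any pink or turquoise look-alike of the pot alone.

How it is judged:
On the way, in this order (a step that is already met when the one before it is completed fails the run):
1. the lid, past upright and untouched, is swinging down by its own weight (value of joint lid between 0.25 and 1.35 rad and velocity of joint lid below -0.2 rad/s and contact force between each of the arm, the fingers and lid below 0.1 N), for 0.05 s.
2. the fingers keep the shut lid pressed home with 11 to 25 N (value of joint lid below 0.007 rad and contact force between the fingers and lid between 11 and 25 N), for 0.5 s.
At the end, for the whole second after the job is handed in: The lid is shut to within 0.007 rad (about 1 mm at its free edge) and at rest, with the pot upright under it (value of joint lid below 0.007 rad and velocity of joint lid below 0.05 rad/s and angle between pot's own z axis and vertical below 0.15 rad); the robot touches nothing.
It fails at once if more than 25 N on the lid (contact force between any of the fingers, the arm and lid above 25 N).
It fails at once if the robot touches the pot in the case (contact force between any of the fingers, the arm and pot above 0.5 N).
It fails at once if a bystander is moved by more than 20 mm (distance of any of saline, spare_pot, tape, basket, tongs, wipes, syringe_shield from where it was at the start of the episode above 0.02 m).
It also fails if it takes over 69 s, if anything falls off the work surface, if the arm or the gripper's body presses on something with over 40 N, if the wrist force passes 120 N, or if a joint passes its speed limit or range.

## Robot

A 6-joint arm with a two-finger parallel gripper is mounted at the origin on the work surface. World frame = base frame: x ahead of the robot, y to its left, z up, the work surface at z = 0. Lengths are in m, angles in rad, forces in N, time in s.
With the tool pointing down it reaches from about 0.3 to 0.875 m from the base axis. Payload 6.4 kg.
Tool frame: the origin (TCP) lies at the very end of the fingers, on their centre line; the grasp point (between the pads) lies 19 mm behind it; z points along the fingers, y is the line along which they close (so a half turn about z gives the same grasp; the last joint's range is limited). The gripper opens to 85 mm and grips with 20 to 120 N. Pads are 22 mm wide; open, the fingers measure 114 mm over their backs; the gripper's body (76 mm by 85 mm) begins 54 mm behind the grasp point. The pads swing forward as they close: fully open they stand 13 mm farther back than shut.
Start: joints at [1.043, 0.181, 1.607, -0, 1.354, -0.206], TCP at [0.182, 0.546, 0.231] pointing down, gripper open.
Joint ranges: [-2.99, 2.99], [-0.89, 2.07], [0.3, 2.58], [-1.14, 4.28], [0, 2.63], [-3.12, 3.12]. Speed limits (rad/s): [2.57, 2.57, 3.01, 3.14, 3.14, 3.14].

## Interface

Orientations are given as a rotation vector (axis times angle).
In Python, from station import * gives the robot as it stands.
- The arm moves only by the tool apply_moves, never from a script. Its argument "commands" is a list that holds one entry, the list of rows, each a list of 7 numbers: the shift along the world's x, y, z in cm, then the turn, a rotation vector about the world's x, y, z in rad, then the opening, from 0 (shut) to 1 (fully open). In form: [[[tx, ty, tz, ax, ay, az, fingers], ...]]. A call has 1 to 8 rows; each row is the pose to reach, as a shift and turn from the pose commanded when the call began; what a row does not reach only later rows make up. A row lasts 1/8 s, in which the tool goes at most 62.5 mm and 10.7 degrees, less where a joint would pass 70% of its speed; a pose out of reach is approached as far as the arm can. A call with a gripper value outside its range is refused whole. The fingers move at their own pace and stop on an object; "squeeze" is the grip in N (left out, the last holds). Time passes only in rows, so rows that repeat a pose let the fingers close. It gives the time, the measured TCP pose, the force, the opening and the grip force at its end, in the units of the state.
- get_state(): the state, without advancing time (a new reading comes with each control period).
- capture(name): name is "scene" or "top" or "wrist"; returns (picture, depth): 384x512x3 uint8, blue, green, red; 384x512 float32, m along the optical axis (not along the pixel's ray), 0 where there is no reading.
- camera_params(name): a dict with "K" (3x3 intrinsics, pixels), "k1" (the pictures are not rectified: a ray, as slopes to the right and down, at radius r is drawn at 1 + k1 r^2 times it, then the intrinsics apply), "rvec" (rotation vector, rad) and "tvec" (3), from world to camera coordinates, as OpenCV has them; the wrist camera has in their place "tool_from_camera" (4x4, takes a point from camera to tool coordinates, whose origin is the TCP and whose axes are the flange's). Camera axes: x right, y down, z forward; pixel columns grow to the right and rows downward; lengths in m; the calibration is good to about 2 mm. A picture is of the moment at which its call begins: read the wrist's pose just before it. camera_params takes no time and is no camera call.
- sign_off(): hands the job in; it is judged then, once.
The state is a dict: "t": time; "joints": joint angles; "qd": joint speeds; "joint_torque": joint torques, N m; "eef_pos": TCP position; "ee_rot": TCP orientation; "contact_force": force on the tool from outside, world axes, zero at the start; "wrist_torque": the same for the moment, N m; "grip_width": opening from 0.0 (shut) to 1.0 (fully open); "gripper_force": force on a finger pad.
Only numpy, scipy, OpenCV 4.12 (cv2) and the standard library are available. Lean on these libraries where they do the work, as an engineer would, in place of code of your own. Each camera call takes 0.05 s, during which the arm holds its last target. There are 200 camera calls.

## Working session

There is one attempt and no reset: what is moved stays moved. The work goes in short steps, Python scripts to look and compute and a tool call to move; the robot and the scene stay as the last step left them, time stands still between calls to the robot, and variables do not carry over. Pictures are saved under pics/ and viewed, at most 10 in all, crops included, and the job is handed in when it is done.

Besides the shell and the picture viewer there is one more tool, called as a command line: name --argument value ..., lists and objects as JSON in quotes. apply_moves: Moves the arm, as the interface text tells. Its arguments: {"type":"object","properties":{"commands":{"type":"array"},"squeeze":{"type":"number"}},"required":["commands"]}

```bash
mkdir -p pics; cat > h.py <<'E'
from station import *
import numpy as np, cv2
def world(name, depth):
    p=camera_params(name);K=np.array(p["K"]);k1=p["k1"]
    v,u=np.mgrid[0:384,0:512]
    xd=(u-K[0,2])/K[0,0];yd=(v-K[1,2])/K[1,1]
    x,y=xd.copy(),yd.copy()
    for _ in range(10):
        f=1+k1*(x*x+y*y);x=xd/f;y=yd/f
    P=np.stack([x*depth,y*depth,depth],-1)
    if "rvec" in p:
        R=cv2.Rodrigues(np.array(p["rvec"],float))[0];t=np.array(p["tvec"],float).ravel()
        W=(P-t)@R
    else:
        s=get_state();T=np.array(p["tool_from_camera"])
        W=(P@T[:3,:3].T+T[:3,3])@cv2.Rodrigues(np.array(s["ee_rot"],float))[0].T+np.array(s["eef_pos"])
    W[depth<=0]=np.nan
    return W
E
python3 - <<'E'
from h import *
print(get_state())
for n in("scene","top"):
    i,d=capture(n);cv2.imwrite(f"pics/{n}0.png",i);np.save(f"{n}0.npy",world(n,d))
    print(n,camera_params(n),(d>0).mean())
E
```

```text
{'t': 0.0, 'joints': array([ 1.04271285e+00,  1.81543496e-01,  1.60799875e+00,  3.86059016e-06,
        1.35379933e+00, -2.06301297e-01]), 'qd': array([-3.22094208e-04, -4.89434152e-05,  3.49316581e-04, -6.22718880e-04,
       -1.07486363e-03, -1.66689233e-04]), 'joint_torque': array([ 4.59475796e-04, -4.44884670e+01, -3.51328254e+01, -2.27304186e-04,
        9.06517671e-03, -1.73481948e-05]), 'eef_pos': array([0.18154921, 0.54500951, 0.23038725]), 'ee_rot': array([-5.03176369e-01, -3.10039429e+00,  2.56141894e-03]), 'contact_force': array([-0.37732428, -0.08855227,  0.32954737]), 'wrist_torque': array([0.02230166, 0.02800248, 0.01154491]), 'gripper_force': 0.0, 'grip_width': 0.9996102582486552}
scene {'K': array([[462.41215936,   0.        , 257.29807186],
       [  0.        , 462.41215936, 191.74301381],
       [  0.        ,   0.        ,   1.        ]]), 'k1': 0.044812226752129355, 'rvec': array([ 1.86124457,  1.71539416, -0.64174193]), 'tvec': array([-0.04784176, -0.33226889,  1.81755541])} 0.99603271484375
top {'K': array([[373.51553674,   0.        , 248.22604763],
       [  0.        , 373.51553674, 186.63865901],
       [  0.        ,   0.        ,   1.        ]]), 'k1': -0.12579944322288208, 'rvec': array([ 2.1500904 , -2.13396949,  0.1016085 ]), 'tvec': array([0.0288765 , 0.52755923, 1.12366642])} 0.9961191813151041
```

View pics/scene0.png

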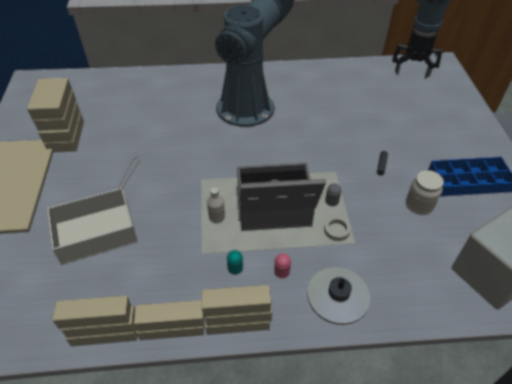

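View pics/top0.png

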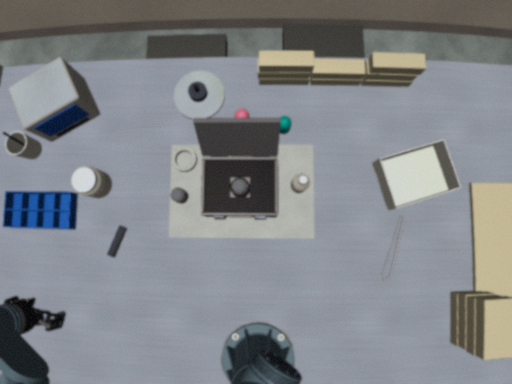

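The scene view shows the case from behind, with the lid's outer face at about (280,205). The saline bottle is at (216,205), the spare pot at (334,193) and the tape at (338,230). In the top view the rim spans (203,158)-(278,216), the lid's free edge is near v=118, the saline is at (300,182), the spare pot at (179,195) and the tape at (185,159).

```bash
python3 - <<'E'
from h import *
np.set_printoptions(precision=4,suppress=True)
W=np.load("top0.npy");S=np.load("scene0.npy")
for n,(u,v) in dict(bench=(240,280),mat=(190,225),fr=(240,215),fr2=(210,214),fr3=(272,214),sal=(300,178),sp=(179,192),pot=(239,184),lidA=(200,121),lidB=(275,121),lid1=(205,130),lid2=(205,150),lid3=(270,130),lid4=(270,150),pink=(242,114),turq=(285,124),tape=(175,159)).items(): print(n,W[v,u])
# lid plane from top (inner face) and scene (outer)
def fit(P):
    P=P[np.isfinite(P).all(1)];c=np.median(P,0);
    for _ in range(3):
        u,s,vt=np.linalg.svd(P-c,full_matrices=False);r=(P-c)@vt[2];P=P[abs(r)<max(.004,2*np.median(abs(r)))];c=P.mean(0)
    n=vt[2]*-np.sign(vt[2][0]);return c,n,len(P)
c,n,k=fit(W[126:152,208:268].reshape(-1,3));print("inner",c,n,k,"ang",np.arctan2(-n[0],-n[2]), 'yaw',np.arctan2(-n[1],-n[0]))
c,n,k=fit(S[195:222,248:305].reshape(-1,3));print("outer",c,n,k,'yaw',np.arctan2(-n[1],-n[0]))
# rim: points near case top
m=(W[...,0]>.3)&(W[...,0]<.8)&(abs(W[...,1]-.06)<.2)&(W[...,2]>.09)
P=W[m];h,e=np.histogram(P[:,2],bins=np.arange(.09,.36,.005));print(list(zip(e.round(3),h)))
# lid points in both
for X in(W,S):
    m=(X[...,2]>.17)&(abs(X[...,0]-.62)<.2)&(abs(X[...,1]-.05)<.15);P=X[m];print(P.min(0),P.max(0)); 
    z=P[:,2]; T=P[z>z.max()-.006]; print(np.percentile(T,[2,50,98],axis=0))
E
```

```text
bench [0.2382 0.0567 0.0011]
mat [0.4077 0.2175 0.0017]
fr [0.4352 0.0529 0.1179]
fr2 [0.437  0.1383 0.1218]
fr3 [ 0.4385 -0.0381  0.121 ]
sal [ 0.5409 -0.1173  0.1287]
sp [0.5045 0.2397 0.0761]
pot [0.523  0.0563 0.1271]
lidA [0.6613 0.1476 0.282 ]
lidB [ 0.6616 -0.0402  0.2801]
lid1 [0.6483 0.1399 0.2454]
lid2 [0.6162 0.1526 0.1522]
lid3 [ 0.6483 -0.0286  0.245 ]
lid4 [ 0.6158 -0.0311  0.1554]
pink [0.7461 0.0526 0.079 ]
turq [ 0.7173 -0.0794  0.07  ]
tape [0.6175 0.2693 0.0174]
inner [0.6348 0.0575 0.2068] [-0.9456 -0.0014  0.3254] 1556 ang 1.9021835036566894 yaw 0.0014793902735191842
outer [0.6312 0.0448 0.1466] [-0.9529 -0.0083  0.3031] 1131 yaw 0.008687100527542298
[(np.float64(0.09), np.int64(486)), (np.float64(0.095), np.int64(2587)), (np.float64(0.1), np.int64(369)), (np.float64(0.105), np.int64(93)), (np.float64(0.11), np.int64(63)), (np.float64(0.115), np.int64(289)), (np.float64(0.12), np.int64(562)), (np.float64(0.125), np.int64(190)), (np.float64(0.13), np.int64(112)), (np.float64(0.135), np.int64(75)), (np.float64(0.14), np.int64(77)), (np.float64(0.145), np.int64(72))
[... 969 characters left out ...]
2)), (np.float64(0.29), np.int64(0)), (np.float64(0.295), np.int64(0)), (np.float64(0.3), np.int64(0)), (np.float64(0.305), np.int64(0)), (np.float64(0.31), np.int64(0)), (np.float64(0.315), np.int64(0)), (np.float64(0.32), np.int64(0)), (np.float64(0.325), np.int64(0)), (np.float64(0.33), np.int64(0)), (np.float64(0.335), np.int64(0)), (np.float64(0.34), np.int64(0)), (np.float64(0.345), np.int64(0)), (np.float64(0.35), np.int64(0))]
[ 0.6204 -0.054   0.17  ] [0.6737 0.1669 0.2856]
[[ 0.6588 -0.0492  0.2797]
 [ 0.6637  0.0459  0.2813]
 [ 0.6715  0.1578  0.2841]]
[ 0.6325 -0.0538  0.1702] [0.6739 0.1656 0.2845]
[[ 0.6586 -0.0483  0.2786]
 [ 0.6645  0.048   0.2802]
 [ 0.6727  0.1599  0.2836]]
```

apply_moves --commands '[[[0, 0, 5, 0, 0, 0, 0], [2, -1.5, 10, 0, 0, 0.05, 0], [5, -4.5, 15, 0, 0, 0.1, 0], [9, -8, 17, 0, 0, 0.15, 0], [13, -11.5, 17, 0, 0, 0.2, 0], [17, -15, 17, 0, 0, 0.25, 0], [21, -18.5, 17, 0, 0, 0.3, 0], [25, -22, 17, 0, 0, 0.32, 0]]]'

```text
t: 1.1
eef_pos: [0.4328, 0.3241, 0.4009]
ee_rot: [-0.001, -3.141, 0.0]
contact_force: [-0.2, 0.6, -0.8]
grip_width: -0.002
gripper_force: 0.0
```

apply_moves --commands '[[[4, -3.5, 0, 0, 0, 0, 0], [8, -7, 0, 0, 0, 0, 0], [12, -10.5, 0, 0, 0, 0, 0], [16, -14, 0, 0, 0, 0, 0], [20, -17.5, 0, 0, 0, 0, 0], [24, -21, 0, 0, 0, 0, 0], [28, -24.5, 0, 0, 0, 0, 0], [32, -27, 0, 0, 0, 0, 0]]]'

```text
t: 2.1
eef_pos: [0.7529, 0.0536, 0.4005]
ee_rot: [-0.005, -3.141, 0.0]
contact_force: [0.5, 0.2, 0.4]
grip_width: 0.004
gripper_force: 0.0
```

apply_moves --commands '[[[0, 0, -3, 0, 0, 0, 0], [0, 0, -6, 0, 0, 0, 0], [0, 0, -9, 0, 0, 0, 0], [0, 0, -12, 0, 0, 0, 0], [0, 0, -14, 0, 0, 0, 0], [-1.5, 0, -15, 0, 0, 0, 0], [-3, 0, -15, 0, 0, 0, 0], [-4, 0, -15, 0, 0, 0, 0]]]'

```text
t: 3.1
eef_pos: [0.7114, 0.0555, 0.2513]
ee_rot: [0.003, 3.142, 0.0]
contact_force: [-0.0, -0.1, -0.2]
grip_width: 0.003
gripper_force: 0.0
```

```bash
python3 - <<'E'
from h import *
i,d=capture("scene");cv2.imwrite("pics/s1.png",cv2.resize(i[100:280,180:380],None,fx=3.5,fy=3.3))
E
```

```text
(no output)
```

View pics/s1.png

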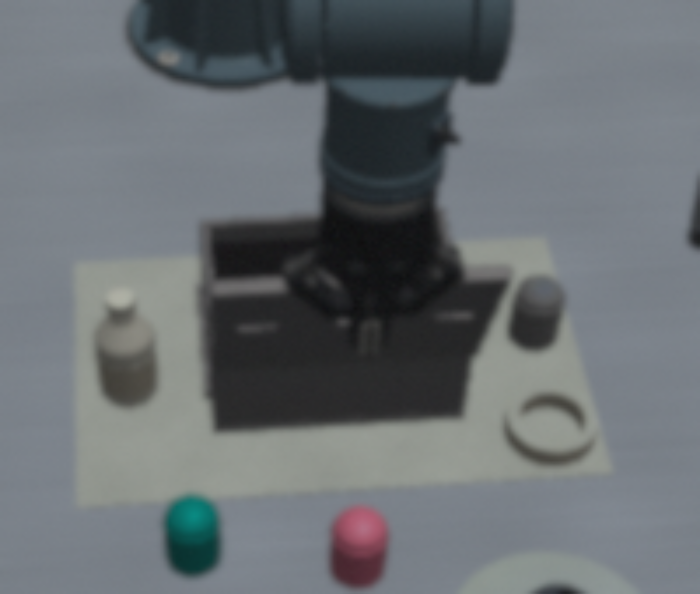

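The closed fingers (370,335) are behind the lid's outer face and clear of everything. Now a slow push towards the robot.

apply_moves --commands '[[[-1, 0, 0, 0, 0, 0, 0], [-2, 0, 0, 0, 0, 0, 0], [-2.8, 0, 0, 0, 0, 0, 0], [-3.4, 0, 0, 0, 0, 0, 0], [-4, 0, 0, 0, 0, 0, 0], [-4.6, 0, 0, 0, 0, 0, 0], [-5.2, 0, 0, 0, 0, 0, 0], [-5.8, 0, 0, 0, 0, 0, 0]]]'

```text
t: 4.15
eef_pos: [0.6532, 0.0555, 0.2509]
ee_rot: [-0.003, -3.141, -0.0]
contact_force: [2.2, 0.3, 2.7]
grip_width: 0.003
gripper_force: 1.3
```

apply_moves --commands '[[[-0.6, 0, 0, 0, 0, 0, 0], [-1.2, 0, 0, 0, 0, 0, 0], [-1.8, 0, 0, 0, 0, 0, 0], [-2.4, 0, 0, 0, 0, 0, 0], [-3, 0, 0, 0, 0, 0, 0], [-3.6, 0, 0, 0, 0, 0, 0], [-4, 0, 0, 0, 0, 0, 0], [-4.4, 0, 0, 0, 0, 0, 0]]]'

```text
t: 5.15
eef_pos: [0.6091, 0.0556, 0.2506]
ee_rot: [-0.003, -3.14, -0.0]
contact_force: [0.8, 0.1, -0.2]
grip_width: -0.001
gripper_force: 0.5
```

apply_moves --commands '[[[-0.4, 0, 0, 0, 0, 0, 0], [-0.8, 0, 0, 0, 0, 0, 0], [-1.2, 0, 0, 0, 0, 0, 0], [-1.2, 0, 0, 0, 0, 0, 0]]]'

```text
t: 5.65
eef_pos: [0.5974, 0.0556, 0.2513]
ee_rot: [-0.003, -3.141, -0.0]
contact_force: [-0.0, 0.1, 0.3]
grip_width: 0.002
gripper_force: 0.0
```

```bash
python3 - <<'E'
from h import *
print(get_state()['contact_force'])
i,d=capture("scene");cv2.imwrite("pics/s2.png",cv2.resize(i[100:280,180:380],None,fx=3.5,fy=3.3))
E
```

```text
[-0.01343721  0.09240011  0.30403773]
```

View pics/s2.png

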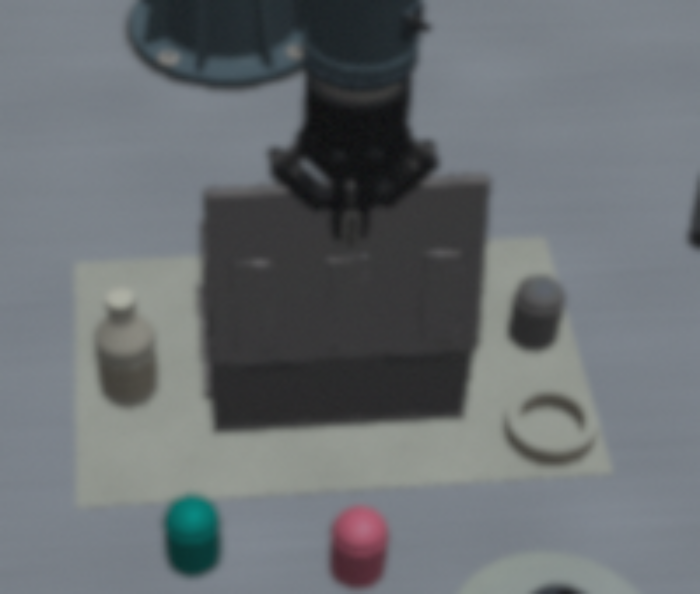

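The lid is past upright, and with the force at zero it seems to be falling away. I'll hold, then rise and look.

apply_moves --commands '[[[0, 0, 0, 0, 0, 0, 0], [0.5, 0, 0, 0, 0, 0, 0], [1, 0, 0, 0, 0, 0, 0], [1, 0, 2, 0, 0, 0, 0], [1, 0, 4, 0, 0, 0, 0], [1, 0, 4, 0, 0, 0, 0], [1, 0, 4, 0, 0, 0, 0], [1, 0, 4, 0, 0, 0, 0]]]'

```text
t: 6.7
eef_pos: [0.6074, 0.0555, 0.2905]
ee_rot: [-0.003, -3.14, -0.0]
contact_force: [-0.1, 0.5, 0.3]
grip_width: -0.003
gripper_force: 0.0
```

```bash
python3 - <<'E'
from h import *
i,d=capture("scene");cv2.imwrite("pics/s3.png",cv2.resize(i[100:280,180:380],None,fx=3.5,fy=3.3))
E
```

```text
(no output)
```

View pics/s3.png

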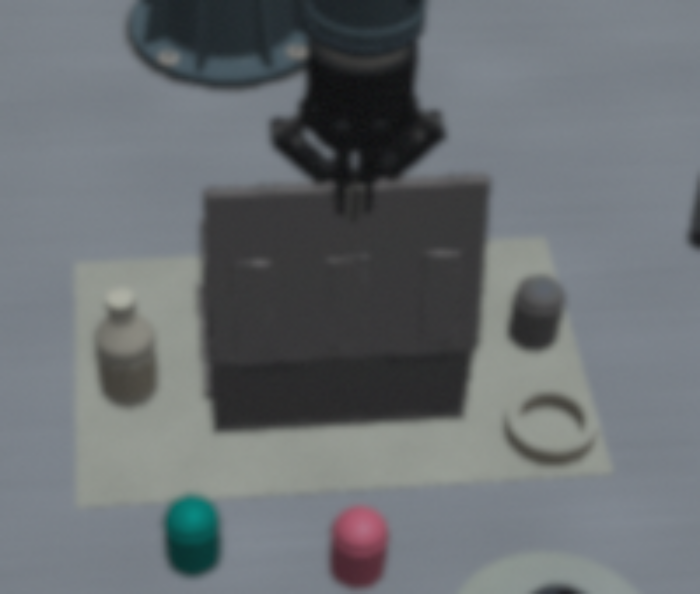

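The lid has not moved since the last picture: its edge is still at v≈185, so friction holds it. I'll go down again and push further.

apply_moves --commands '[[[0.5, 0, -2, 0, 0, 0, 0], [0.5, 0, -4, 0, 0, 0, 0], [-0.2, 0, -4, 0, 0, 0, 0], [-0.8, 0, -4, 0, 0, 0, 0], [-1.3, 0, -4, 0, 0, 0, 0], [-1.8, 0, -4, 0, 0, 0, 0], [-2.3, 0, -4, 0, 0, 0, 0], [-2.8, 0, -4, 0, 0, 0, 0]]]'

```text
t: 7.75
eef_pos: [0.5795, 0.0555, 0.2515]
ee_rot: [0.003, 3.141, -0.0]
contact_force: [-0.4, 0.1, 1.1]
grip_width: 0.001
gripper_force: 0.0
```

apply_moves --commands '[[[-0.5, 0, 0, 0, 0, 0, 0], [-1, 0, 0, 0, 0, 0, 0], [-1, 0, 0, 0, 0, 0, 0], [-1, 0, 0, 0, 0, 0, 0]]]'

```text
t: 8.25
eef_pos: [0.5699, 0.0555, 0.2513]
ee_rot: [0.003, 3.141, -0.0]
contact_force: [0.1, -0.8, 0.1]
grip_width: -0.002
gripper_force: 0.0
```

```bash
cat > lid.py <<'E'
from h import *
i,d=capture("scene");S=world("scene",d)
m=(S[...,2]>.13)&(S[...,0]>.4)&(S[...,0]<.63)&(((S[...,1]>-.04)&(S[...,1]<.0))|((S[...,1]>.11)&(S[...,1]<.15)))
P=S[m]; q=P[P[:,0]<P[:,0].max()-.02]
def fit(P):
    c=np.median(P,0)
    for _ in range(4):
        vt=np.linalg.svd(P-c,full_matrices=False)[2];r=abs((P-c)@vt[2]);P=P[r<max(.003,2*np.median(r))];c=P.mean(0)
    return c,vt[2]*np.sign(vt[2][0]),len(P)
c,n,k=fit(q);print("c",c.round(4),"n",n.round(4),k,"angle",np.arctan2(n[0],n[2]).round(4),"z at lid_press x", (c[2]-n[0]/n[2]*(.456-c[0])).round(4))
E
python3 lid.py
```

```text
c [0.5469 0.0574 0.2298] n [ 0.9778 -0.0251  0.2081] 1403 angle 1.3611 z at lid_press x 0.6571
```

```bash
cat >> lid.py <<'E'
cv2.imwrite("pics/last.png",cv2.resize(i[100:280,180:380],None,fx=3.5,fy=3.3)); print(get_state()['t'])
t=P[P[:,2]>P[:,2].max()-.006];print("top",np.median(t,0).round(4), "front",P[P[:,0]<P[:,0].min()+.004].mean(0).round(4))
E
python3 lid.py
```

```text
c [0.5398 0.0582 0.2318] n [ 0.981  -0.026   0.1924] 1419 angle 1.3771 z at lid_press x 0.6589
8.35
top [0.447  0.1186 0.6343] front [0.4059 0.1152 0.6215]
```

View pics/last.png

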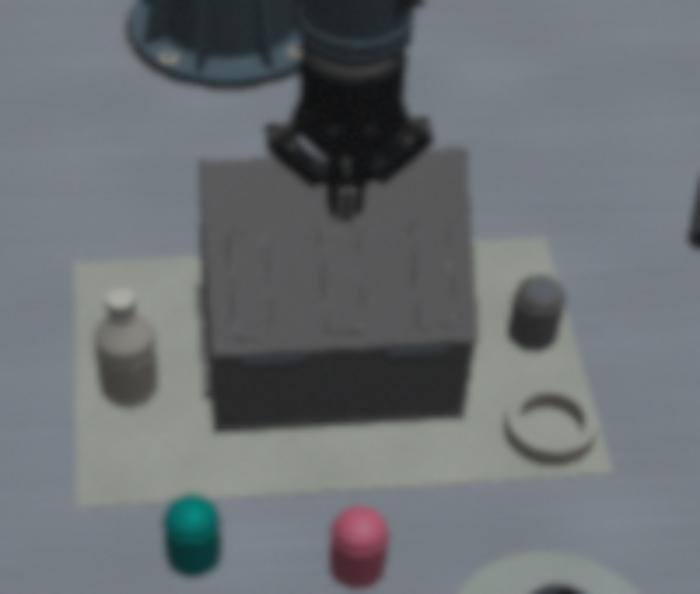

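The lid is now swinging down clear of the fingers. I'll rise, wait and measure it.

apply_moves --commands '[[[0, 0, 0, 0, 0, 0, 0], [0, 0, 0, 0, 0, 0, 0], [0, 0, 2, 0, 0, 0, 0], [0, 0, 2, 0, 0, 0, 0], [0, 0, 2, 0, 0, 0, 0], [0, 0, 2, 0, 0, 0, 0], [0, 0, 2, 0, 0, 0, 0], [0, 0, 2, 0, 0, 0, 0]]]'

```text
t: 9.35
eef_pos: [0.5697, 0.0555, 0.271]
ee_rot: [-0.003, -3.141, -0.0]
contact_force: [0.6, 0.3, -0.3]
grip_width: -0.004
gripper_force: 0.0
```

```bash
sed -i 's/S\[...,2\]>.13)/S[...,2]>.125)\&(S[...,2]<.245)/' lid.py; python3 lid.py
```

```text
c [0.5161 0.0538 0.1407] n [3.000e-02 4.000e-04 9.995e-01] 769 angle 0.03 z at lid_press x 0.1426
9.4
top [0.4903 0.1106 0.1443] front [0.4411 0.0516 0.1426]
```

The lid has landed ajar, with its front top at about z=0.143. Next I go over the press point (0.456, 0.056).

apply_moves --commands '[[[-3, 0, 0, 0, 0, 0, 0], [-6, 0, 0, 0, 0, 0, 0], [-9, 0, -1, 0, 0, 0, 0], [-11.4, 0, -3, 0, 0, 0, 0], [-11.4, 0, -6, 0, 0, 0, 0], [-11.4, 0, -9, 0, 0, 0, 0], [-11.4, 0, -11, 0, 0, 0, 0], [-11.4, 0, -11, 0, 0, 0, 0]]]'

```text
t: 10.4
eef_pos: [0.4546, 0.0557, 0.16]
ee_rot: [-0.003, -3.138, -0.001]
contact_force: [1.1, 0.4, -0.3]
grip_width: -0.004
gripper_force: 0.0
```

apply_moves --commands '[[[0, 0, -0.4, 0, 0, 0, 0], [0, 0, -0.8, 0, 0, 0, 0], [0, 0, -1.1, 0, 0, 0, 0], [0, 0, -1.3, 0, 0, 0, 0], [0, 0, -1.5, 0, 0, 0, 0], [0, 0, -1.7, 0, 0, 0, 0], [0, 0, -1.9, 0, 0, 0, 0], [0, 0, -1.9, 0, 0, 0, 0]]]'

```text
t: 11.4
eef_pos: [0.4557, 0.0555, 0.1425]
ee_rot: [-0.003, -3.141, 0.0]
contact_force: [-2.8, 0.4, 4.4]
grip_width: -0.002
gripper_force: 2.1
```

apply_moves --commands '[[[0, 0, -0.1, 0, 0, 0, 0], [0, 0, -0.2, 0, 0, 0, 0], [0, 0, -0.3, 0, 0, 0, 0], [0, 0, -0.4, 0, 0, 0, 0], [0, 0, -0.4, 0, 0, 0, 0]]]'

```text
t: 12.02
eef_pos: [0.4551, 0.0555, 0.1384]
ee_rot: [-0.003, -3.14, 0.0]
contact_force: [-3.9, -0.1, 5.6]
grip_width: 0.003
gripper_force: 2.9
```

apply_moves --commands '[[[0, 0, -0.05, 0, 0, 0, 0], [0, 0, -0.1, 0, 0, 0, 0], [0, 0, -0.15, 0, 0, 0, 0], [0, 0, -0.15, 0, 0, 0, 0]]]'

```text
t: 12.52
eef_pos: [0.455, 0.0555, 0.1369]
ee_rot: [-0.002, -3.14, 0.0]
contact_force: [-5.7, -1.1, 6.2]
grip_width: 0.004
gripper_force: 3.2
```

apply_moves --commands '[[[-0.05, 0, -0.05, 0, 0, 0, 0], [-0.1, 0, -0.1, 0, 0, 0, 0], [-0.1, 0, -0.15, 0, 0, 0, 0], [-0.1, 0, -0.15, 0, 0, 0, 0]]]'

```text
t: 13.02
eef_pos: [0.4548, 0.0555, 0.1357]
ee_rot: [-0.003, -3.141, 0.0]
contact_force: [-3.0, 0.1, 5.7]
grip_width: 0.004
gripper_force: 3.1
```

apply_moves --commands '[[[0, 0, -0.05, 0, 0, 0, 0], [0, 0, -0.1, 0, 0, 0, 0], [0, 0, -0.1, 0, 0, 0, 0]]]'

```text
t: 13.4
eef_pos: [0.4548, 0.0555, 0.1351]
ee_rot: [-0.003, -3.141, 0.0]
contact_force: [-5.0, -0.0, 10.5]
grip_width: -0.003
gripper_force: 4.9
```

apply_moves --commands '[[[-0.05, 0, -0.03, 0, 0, 0, 0], [-0.05, 0, -0.03, 0, 0, 0, 0], [-0.05, 0, -0.03, 0, 0, 0, 0]]]'

```text
t: 13.78
eef_pos: [0.4548, 0.0555, 0.1351]
ee_rot: [0.003, 3.141, -0.0]
contact_force: [-4.4, 0.6, 10.4]
grip_width: 0.003
gripper_force: 5.2
```

apply_moves --commands '[[[-0.04, 0, -0.03, 0, 0, 0, 0], [-0.04, 0, -0.05, 0, 0, 0, 0], [-0.04, 0, -0.05, 0, 0, 0, 0]]]'

```text
t: 14.15
eef_pos: [0.4548, 0.0555, 0.135]
ee_rot: [0.003, 3.14, -0.0]
contact_force: [-3.9, 0.4, 12.9]
grip_width: -0.002
gripper_force: 6.6
```

apply_moves --commands '[[[-0.03, 0, -0.04, 0, 0, 0, 0], [-0.03, 0, -0.08, 0, 0, 0, 0], [-0.03, 0, -0.08, 0, 0, 0, 0]]]'

```text
t: 14.52
eef_pos: [0.4548, 0.0555, 0.135]
ee_rot: [0.002, 3.139, -0.0]
contact_force: [-6.6, 1.7, 19.0]
grip_width: 0.002
gripper_force: 9.6
```

apply_moves --commands '[[[0, 0, 0.01, 0, 0, 0, 0], [0, 0, 0.01, 0, 0, 0, 0], [0, 0, 0.01, 0, 0, 0, 0], [0, 0, 0.01, 0, 0, 0, 0], [0, 0, 0.01, 0, 0, 0, 0], [0, 0, 0.01, 0, 0, 0, 0], [0, 0, 0.01, 0, 0, 0, 0], [0, 0, 0.01, 0, 0, 0, 0]]]'

```text
t: 15.52
eef_pos: [0.4548, 0.0555, 0.135]
ee_rot: [0.002, 3.139, -0.0]
contact_force: [-6.0, 0.8, 17.9]
grip_width: 0.001
gripper_force: 9.1
```

apply_moves --commands '[[[0, 0, 0, 0, 0, 0, 0], [0, 0, 0, 0, 0, 0, 0], [0, 0, 0, 0, 0, 0, 0], [0, 0, 0, 0, 0, 0, 0]]]'

```text
t: 16.02
eef_pos: [0.4548, 0.0555, 0.135]
ee_rot: [0.002, 3.139, -0.001]
contact_force: [-6.1, 0.8, 18.4]
grip_width: -0.001
gripper_force: 9.1
```

```bash
python3 - <<'E'
from h import *
i,d=capture("top");W=world("top",d)
for n,(a,b) in dict(press=(.44,.495),rear=(.51,.6)).items():
    m=(W[...,0]>a)&(W[...,0]<b)&(abs(W[...,1]-.13)<.025)&(W[...,2]>.1)&(W[...,2]<.17)
    P=W[m];print(n,m.sum(),np.median(P,0).round(4))
E
```

```text
press 0 [nan nan nan]
rear 279 [0.578  0.1276 0.1373]
  return _methods._mean(a, axis=axis, dtype=dtype,
  ret = um.true_divide(
```

apply_moves --commands '[[[0, 0, 0.1, 0, 0, 0, 0], [0, 0, 0.5, 0, 0, 0, 0], [0, 0, 2, 0, 0, 0, 0], [0, 0, 5, 0, 0, 0, 0], [-3, 0, 9, 0, 0, 0, 0], [-6, 0, 13, 0, 0, 0, 0], [-9, 0, 16, 0, 0, 0, 0], [-9, 0, 16, 0, 0, 0, 0]]]'

```text
t: 17.08
eef_pos: [0.364, 0.0554, 0.2961]
ee_rot: [0.003, 3.135, -0.002]
contact_force: [0.6, 0.3, -0.1]
grip_width: 0.001
gripper_force: 0.0
```

```bash
python3 lid.py; python3 - <<'E'
from h import *
print(get_state()['contact_force'])
S=world("scene",capture("scene")[1])
for a,b in ((.445,.47),(.47,.495),(.51,.55),(.55,.595)):
    m=(S[...,0]>a)&(S[...,0]<b)&(abs(S[...,1]-.056)<.1)&(S[...,2]>.1)&(S[...,2]<.17)
    print(a,m.sum(),np.median(S[m],0).round(4), np.percentile(S[m][:,2],20).round(4))
E
```

```text
c [0.5179 0.0558 0.1351] n [ 3.030e-02  3.000e-04 -9.995e-01] 752 angle 3.1113 z at lid_press x 0.1332
17.125
top [ 0.5502 -0.005   0.1383] front [0.4368 0.0388 0.1306]
[-0.25587838  0.070932   -0.98902891]
0.445 378 [0.4571 0.0561 0.1336] 0.1317
0.47 388 [0.4825 0.0508 0.1334] 0.1319
0.51 674 [0.5307 0.0542 0.1353] 0.1329
0.55 826 [0.5737 0.0542 0.1349] 0.1326
```

View pics/last.png

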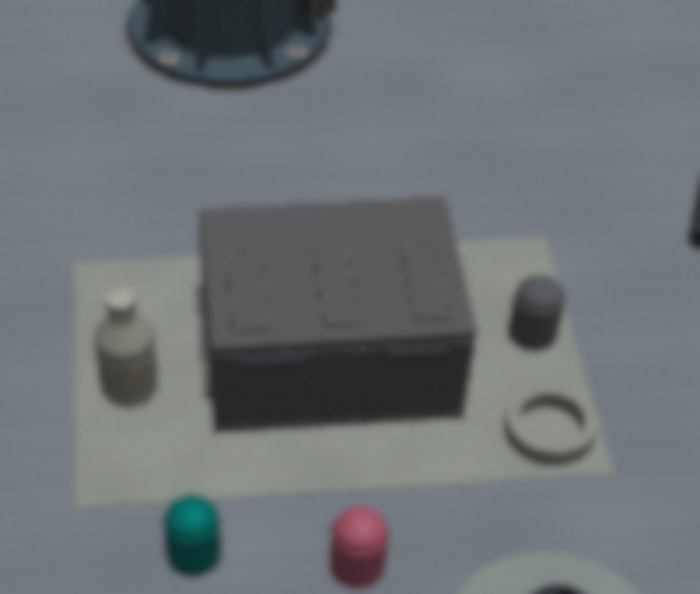

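The lid lies flat: the front band is at z 0.1335 and the rear is level with it apart from the ribs. The hand is clear and the bystanders have not moved.

```bash
python3 -c "
from station import *
print(sign_off())"
```

```text
the job is handed in; nothing more can be done
None
```

I handed the job in at about 17 s: the lid swung down by its own weight, was pressed shut and held at about 18–19 N for about 1.5 s, and the hand was clear; the last picture shows it flat and the objects beside the case in place, but no verdict came back.

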